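# Airbrush flush: air valve half open, lever held at the third click

### The job

Flush the airbrush: turn the handle of the quarter-turn air valve to half open (45 degrees), then swing the sprung ratchet lever of the flushing stand forward by exactly three clicks, counting them by feel and never riding over a fourth. The lever springs back if let go, so finish while still holding it still, settled in the notch after the third click. Leave the bottles, jar, mug, model and tray where they are.

Things in the scene. Friction and masses are not known exactly. Their poses are not given: they have to be found in the camera images.
- valve_axis (a point): Point on the upright turning axis of the brass ball valve, 68 mm above the table, level with the handle. Its x axis runs along the pipe (one end of the pipe carries an aluminium block with a round gauge, on the +x side). The pipe's top is 38 mm above the table, the valve body's 44 mm.
- valve_grip (a point): Middle of the black rubber sleeve on the valve's handle: sleeve 56 mm long, 16 mm wide, 22 mm tall (57 to 79 mm above the table), its middle 85 mm from the axis. Free space under and beside it. Its y axis points outward along the handle, z up. It moves on a circle about valve_axis.
- valve_handle (a joint): Angle of the valve handle, rad. 0 = shut, handle square to the pipe, pointing along +y of valve_axis; grows counter-clockwise seen from above, to 1.571 = fully open, handle in line with the pipe, pointing away from the gauge. Half open = 0.785. Starts nearly shut; stays where it is left by friction (about 0.1 N m).
- lever_axis (a point): Point on the upright turning axis of the flushing stand's lever, 92 mm above the table, level with the middle of the lever's post. Its x axis points from the axis towards the pawl (within about 6 degrees).
- lever_post (a point): Middle of the upright round black post at the end of the flush lever: 18 mm across, standing 52 mm above the flat steel arm (from 62 to 114 mm above the table), 110 mm from lever_axis. Take or push it from above. It moves on a level circle about lever_axis.
- flush_lever (a joint): Angle of the flush lever, rad. 0 = at rest on its stop; forward, the clicking way, is counter-clockwise seen from above, up to 1.45. It does not lock: a return spring always pushes it back (about 7 N at the post). Five round hub teeth 0.28 rad apart pass under a sprung pawl, one click each; the top of the first passes anywhere from 0.12 to 0.33 rad, different on each stand.
- pawl (a joint): Lift of the pawl, m: 0 = down in a notch, 0.0025 = on top of a tooth. It is a brass slide with an 8 mm roller at the hub's edge, opposite the lever's arm. Click: the push at the post jumps up 1.5 to 3 N some 0.11 rad before a tooth's top, falls steadily to as much below the spring's own push 0.11 rad past the top, then is back at the spring's push in the notch, whose middle lies 0.14 rad past the top.
- dropper_a_mid (a point): Loose bystander: small paint dropper bottle, 25 mm across, 74 mm tall, far from the robot between the valve and the stand; point half-way up.
- dropper_b_mid (a point): Loose bystander: a second such dropper bottle, near the robot between the valve and the stand; point half-way up.
- jar_mid (a point): Loose bystander: amber jar, 56 mm across, 75 mm tall; point half-way up.
- mug_mid (a point): Loose bystander: white mug of brushes, 72 mm across, 90 mm tall (brushes to 165 mm); point half-way up the mug.
- tank_mid (a point): Loose bystander: plastic model tank, 130 x 86 x 58 mm; point at its middle.
- tray_mid (a point): Loose bystander: flat white paint tray, 130 x 180 x 16 mm; point at its middle.

How it is judged:
On the way, in this order (a step that is already met when the one before it is completed fails the run):
1. the air valve is half open while the flush lever is still at rest (value of joint valve_handle between 0.665 and 0.905 rad and value of joint flush_lever below 0.1 rad), for 0.2 s.
2. the flush lever is held in the notch after its third click (value of joint flush_lever between 0.784 and 1.064 rad and value of joint pawl below 0.0006 m and contact force between the fingers and flush_lever above 0.8 N), for 0.3 s.
At the end, for the whole second after the job is handed in: The program finishes while holding: the fingers press on the flush lever (over 0.8 N) and keep it still in the notch after the third click (pawl down to within 0.6 mm, which is about 4 mm either way at the post), and the valve handle stands at 45 degrees, give or take 7 (all of step 2 and value of joint valve_handle between 0.665 and 0.905 rad and velocity of joint flush_lever between -0.1 and 0.1 rad/s); the arm keeps its last pose, push and grip.
It fails at once if the lever rode up on a fourth tooth (value of joint flush_lever above 0.96 rad and value of joint pawl above 0.0016 m).
It fails at once if a bystander was shifted by more than 30 mm or tipped over (distance of any of dropper_a_mid, dropper_b_mid, jar_mid, mug_mid, tank_mid, tray_mid from where it was at the start of the episode above 0.03 m or angle between any of dropper_a_mid, dropper_b_mid, jar_mid, mug_mid, tank_mid, tray_mid's own z axis and vertical above 0.6 rad).
It also fails if it takes over 64 s, if anything falls off the work surface, if the arm or the gripper's body presses on something with over 40 N, if the wrist force passes 120 N, or if a joint passes its speed limit or range.

### The arm

A 7-joint arm with a two-finger parallel gripper is mounted at the origin on the work surface. World frame = base frame: x ahead of the robot, y to its left, z up, the work surface at z = 0. Lengths are in m, angles in rad, forces in N, time in s.
With the tool pointing down it reaches from about 0.425 to 0.95 m from the base axis. Payload 16.7 kg.
Tool frame: the origin (TCP) lies at the very end of the fingers, on their centre line; the grasp point (between the pads) lies 19 mm behind it; x points along the fingers, z is the direction in which the jaws open and shut, and the axes are right-handed (so a half turn about x gives the same grasp; the last joint's range is limited). The gripper opens to 94 mm and grips with 3 to 60 N. Pads are 16 mm wide; open, the fingers measure 119 mm over their backs; the gripper's body (75 mm by 177 mm) begins 78 mm behind the grasp point.
Start: joints at [-0.149, 0.426, 0.074, 1.606, -0.034, 1.111, -0.067], TCP at [0.675, -0, 0.205] pointing down, gripper open.
Joint ranges: [-2.85, 2.85], [-0.5, 2.14], [-1.23, 1.37], [0.21, 2.46], [-1.02, 4.16], [0.16, 2.05], [-2.73, 2.73]. Speed limits (rad/s): [1.89, 1.89, 2.39, 2.39, 3.01, 3.01, 3.01].

### API

Orientations are given as a 3x3 rotation matrix whose columns are the frame's x, y, z axes.
In Python, from rig import bot, vision gives the robot as it stands.
- The arm moves only by the tool play_rows, never from a script. Its argument "series" is one flat list of numbers, 7 for each row, row after row: the shift along the tool's x, y, z in cm, then the turn, a rotation vector about the tool's x, y, z in rad, then the opening, from 0 (shut) to 1 (fully open). In form: [dx, dy, dz, wx, wy, wz, claw, dx, dy, dz, wx, wy, wz, claw, ...]. A call has 1 to 5 rows; each row is the pose to reach, as a shift and turn from the pose commanded when the call began, along the tool's axes at that moment; what a row does not reach only later rows make up. A row lasts 1/10 s, in which the tool goes at most 50 mm and 8.59 degrees, less where a joint would pass 70% of its speed; a pose out of reach is approached as far as the arm can. A call with a gripper value outside its range is refused whole. The fingers move at their own pace and stop on an object; "squeeze" is the grip in N (left out, the last holds). Time passes only in rows, so rows that repeat a pose let the fingers close. It gives the time, the measured TCP pose, the force and the opening at its end, in the units of the state.
- bot.get_state(): the state, without advancing time (a new reading comes with each control period).
- vision.camera(name): name is "scene" or "side" or "wrist"; returns a dict with "img" (480x640x3 uint8, blue, green, red), "depth" (480x640 float32, m along the optical axis (not along the pixel's ray), 0 where there is no reading), "fov_y" (degrees; the focal length in pixels is half the picture's height over the tangent of half this angle, whatever the lens; pixels are square), "cx", "cy" (the principal point, pixels), "R" (3x3) and "t" (3): a world point X has camera coordinates R X + t. Camera axes: x right, y down, z forward; pixel columns grow to the right and rows downward; lengths in m; the calibration is good to about 2 mm. The wrist camera is an equidistant fisheye: a pixel r from the principal point sees the ray r / f radians off the axis. A picture is of the moment at which its call begins.
- bot.finish_job(): hands the job in, once; it reports no verdict.
Trained networks look in the newest picture that a camera, given by its name, has taken for a name from the list of things; names that differ only in an ending like _2 or _b are one class to them, and where a whole thing is asked for, a point or a joint stands for the part that bears it (a point fixed in the world has none). Each returns a list of dicts, best first, with "confidence" (0 to 1); they miss things now and then, are a little off and sometimes report something else, mostly with a low value. They report only what shows in the picture. A call takes as long as a camera call.
- vision.boxes_of(camera, thing): "xyz" ([x, y, z] in m, in world coordinates, good to about 4 mm: the middle of the surface that is visible of it).
- vision.spot_point(camera, thing): "xyz" ([x, y, z] in m, in world coordinates, good to about 4 mm: a listed point, or the origin of a listed thing).
The state is a dict: "time_s": time; "joint_positions": joint angles; "qd": joint speeds; "joint_torque": joint torques, N m; "tool_pos": TCP position; "ee_rot": TCP orientation; "force": force on the tool from outside, world axes, zero at the start; "wrist_torque": the same for the moment, N m; "grip_width": finger opening in m.
Only numpy, scipy, OpenCV 4.12 (cv2) and the standard library are available. Lean on these libraries where they do the work, as an engineer would, in place of code of your own. Each camera call takes 0.05 s, during which the arm holds its last target. There are 200 camera calls.

## Working session

There is one attempt and no reset: what is moved stays moved. The work goes in short steps, Python scripts to look and compute and a tool call to move; the robot and the scene stay as the last step left them, time stands still between calls to the robot, and variables do not carry over. Pictures are saved under pics/ and viewed, about 8 in all and at most 12, crops included, and the job is handed in when it is done.

Besides the shell and the picture viewer there is one more tool, called after "Request:" by a JSON object that holds its "method" and its "body", one argument or row to a line. play_rows: Moves the arm, as the interface text tells. Its arguments: {"type":"object","properties":{"series":{"type":"array"},"squeeze":{"type":"number"}},"required":["series"]}

```bash
mkdir -p pics; ls
python3 - <<'E'
from rig import bot, vision
import cv2, numpy as np
s=bot.get_state(); print(s)
for c in ("scene","side"):
    d=vision.camera(c); cv2.imwrite(f"pics/{c}0.png",d["img"]); print(c,d["R"],d["t"])
    for n in ["valve_axis","valve_grip","lever_axis","lever_post","dropper_a_mid","jar_mid","mug_mid","tank_mid","tray_mid","pawl"]:
        print(n,[(np.round(r["xyz"],3).tolist(),round(r["confidence"],2)) for r in vision.spot_point(c,n)[:3]])
E
```

```text
pics
{'time_s': 0.0, 'joint_positions': array([-0.14952028,  0.42669782,  0.07386872,  1.60658093, -0.03407837,
        1.11075783, -0.0671063 ]), 'qd': array([ 0.00049714, -0.00020065,  0.00039941,  0.00030587,  0.00019623,
        0.00132929, -0.00148848]), 'joint_torque': array([-4.09355038e-03, -9.35844111e+01,  3.66462663e+00, -4.54201269e+01,
       -4.89189907e-02,  2.02478352e-02, -6.48899413e-05]), 'tool_pos': array([ 6.74593163e-01, -3.33455488e-05,  2.04810444e-01]), 'ee_rot': array([[-1.17917729e-03,  2.34392471e-05,  9.99999304e-01],
       [-1.11755713e-04,  9.99999993e-01, -2.35710432e-05],
       [-9.99999299e-01, -1.11783429e-04, -1.17917466e-03]]), 'force': array([-0.08412933,  0.05416929,  0.51316695]), 'wrist_torque': array([-0.00123876,  0.02878835, -0.02549025]), 'grip_width': 0.09391594441954218}
scene [[-0.87767327  0.47910143  0.01230685]
 [ 0.38408049  0.71849812 -0.57986432]
 [-0.28665627 -0.50420459 -0.8146201 ]] [ 0.52202081 -0.18252855  1.68736888]
valve_axis [([0.558, -0.202, 0.069], 0.64)]
valve_grip [([0.526, -0.118, 0.066], 0.46), ([0.411, 0.504, 0.008], 0.33)]
lever_axis [([0.546, 0.196, 0.09], 0.56)]
lever_post [([0.465, 0.274, 0.096], 0.81), ([0.524, -0.119, 0.07], 0.69), ([0.809, 0.003, 0.049], 0.23)]
dropper_a_mid [([0.714, 0.02, 0.035], 0.5), ([0.412, 0.501, 0.006], 0.15)]
jar_mid []
mug_mid []
tank_mid [([0.648, 0.486, 0.032], 0.73)]
tray_mid [([0.412, 0.503, 0.01], 0.7), ([0.808, 0.005, 0.049], 0.49)]Traceback (most recent call last):
  File "<stdin>", line 7, in <module>
ValueError: it knows: dropper_a_mid, dropper_b_mid, jar_mid, lever_axis, lever_post, mug_mid, tank_mid, tray_mid, valve_axis, valve_grip
```

Run:
```python
from rig import bot, vision
import cv2, numpy as np
for c in ("side","wrist"):
    d=vision.camera(c); cv2.imwrite(f"pics/{c}0.png",d["img"])
    for n in ["valve_axis","valve_grip","lever_axis","lever_post","dropper_a_mid","jar_mid","mug_mid"]:
        print(c,n,[(np.round(r["xyz"],3).tolist(),round(r["confidence"],2)) for r in vision.spot_point(c,n)[:3]])
```

```text
side valve_axis [([0.56, -0.195, 0.065], 0.84), ([0.717, 0.017, 0.036], 0.72)]
side valve_grip [([0.527, -0.116, 0.067], 0.57), ([0.453, -0.432, 0.034], 0.51), ([0.543, 0.193, 0.091], 0.27)]
side lever_axis [([0.546, 0.194, 0.089], 0.63), ([0.808, 0.007, 0.046], 0.35)]
side lever_post [([0.464, 0.276, 0.096], 0.89), ([0.653, 0.484, 0.031], 0.65)]
side dropper_a_mid [([0.713, 0.016, 0.036], 0.75)]
side jar_mid [([0.453, -0.432, 0.037], 0.6)]
side mug_mid [([0.804, 0.009, 0.046], 0.69)]
wrist valve_axis [([0.56, -0.195, 0.072], 0.56)]
wrist valve_grip []
wrist lever_axis [([0.546, 0.194, 0.085], 0.94), ([0.712, 0.021, 0.034], 0.35)]
wrist lever_post []
wrist dropper_a_mid [([0.714, 0.02, 0.032], 0.57), ([0.545, 0.195, 0.088], 0.29)]
wrist jar_mid []
wrist mug_mid [([0.809, 0.004, 0.04], 0.68)]
```

View pics/scene0.png

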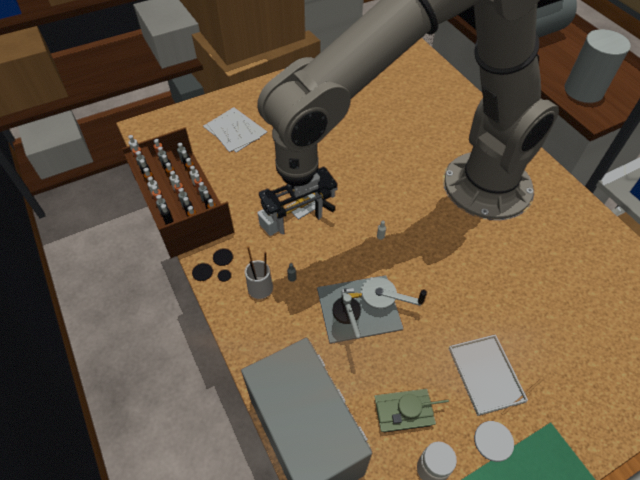

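View pics/side0.png

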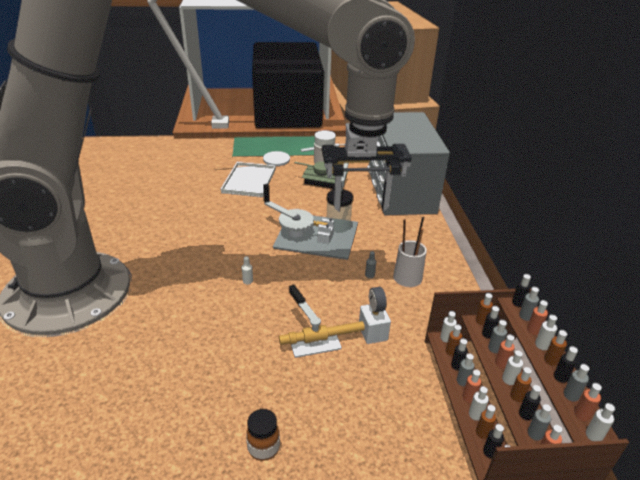

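The scene view shows the lever post at (422,297), the hub at (380,292) and the pawl near (350,297). The side view shows the brass pipe from (283,338) to (370,325), the handle sleeve at (300,300), and dropper B, pale, at (247,272). Next I'll measure the pipe's direction, the sleeve and the post from depth.

```bash
cat > h.py <<'E'
import numpy as np, cv2
from rig import bot, vision
def cloud(d):
    f=240/np.tan(np.radians(d["fov_y"])/2); z=d["depth"]
    v,u=np.mgrid[:480,:640]
    P=np.stack([(u-d["cx"])/f*z,(v-d["cy"])/f*z,z],-1)
    return (P-d["t"])@d["R"]
E
python3 - <<'E'
from h import *
for c in ("scene","side"):
    d=vision.camera(c); P=cloud(d); im=d["img"].astype(int)
    X,Y,Z=P[...,0],P[...,1],P[...,2]; ok=d["depth"]>0
    b,g,r=im[...,0],im[...,1],im[...,2]
    near=np.hypot(X-.56,Y+.198)<.09
    def line(m,n):
        p=P[m]; 
        if len(p)<8: print(c,n,len(p)); return
        q=p[:,:2]-p[:,:2].mean(0); w=np.linalg.svd(q,full_matrices=0)
        print(c,n,len(p),p.mean(0).round(3),p.min(0).round(3),p.max(0).round(3),"dir",np.degrees(np.arctan2(w[2][0][1],w[2][0][0])).round(1))
    brass=ok&near&(Z>.02)&(Z<.05)&(r-b>60); line(brass,"pipe")
    bl=ok&(np.hypot(X-.527,Y+.117)<.05)&(Z>.055)&(Z<.09); line(bl&(r<70),"sleeve"); line(bl,"handle all")
    po=ok&(np.hypot(X-.465,Y-.275)<.04)&(Z>.075)&(Z<.13); line(po,"post"); line(po&(Z>.11),"posttop")
    arm=ok&(np.hypot(X-.546,Y-.195)<.1)&(np.hypot(X-.546,Y-.195)>.03)&(X<.546)&(Z>.05)&(Z<.08); line(arm,"arm")
    db=ok&(abs(X-.55)<.1)&(abs(Y)<.06)&(Z>.02)&(Z<.09); line(db,"dropB")
    for n in ["dropper_b_mid"]: print([(np.round(a["xyz"],3).tolist(),round(a["confidence"],2)) for a in vision.spot_point(c,n)[:4]])
    if c=="side": cv2.imwrite("pics/sidecrop.png",cv2.resize(d["img"][240:380,220:420],None,fx=4,fy=4,interpolation=cv2.INTER_CUBIC)); 
    else: cv2.imwrite("pics/scenecrop.png",cv2.resize(d["img"][260:380,310:450],None,fx=5,fy=5,interpolation=cv2.INTER_CUBIC))
E
```

```text
scene pipe 52 [ 0.592 -0.19   0.038] [ 0.528 -0.208  0.025] [ 0.634 -0.173  0.049] dir 14.1
scene sleeve 88 [ 0.528 -0.112  0.074] [ 0.515 -0.161  0.057] [ 0.55  -0.092  0.086] dir 113.3
scene handle all 103 [ 0.527 -0.112  0.074] [ 0.513 -0.161  0.057] [ 0.55  -0.092  0.086] dir 114.8
scene post 86 [0.469 0.278 0.102] [0.457 0.268 0.075] [0.475 0.286 0.12 ] dir 127.1
scene posttop 35 [0.467 0.277 0.115] [0.457 0.268 0.11 ] [0.475 0.284 0.12 ] dir 31.5
scene arm 407 [0.513 0.215 0.058] [0.471 0.148 0.05 ] [0.546 0.271 0.069] dir 107.6
scene dropB 0
[([0.417, 0.009, 0.031], 0.56)]
side pipe 772 [ 0.565 -0.204  0.035] [ 0.487 -0.223  0.02 ] [ 0.649 -0.177  0.045] dir -170.1
side sleeve 141 [ 0.527 -0.129  0.075] [ 0.514 -0.151  0.063] [ 0.542 -0.101  0.082] dir -65.8
side handle all 249 [ 0.53  -0.133  0.072] [ 0.512 -0.165  0.056] [ 0.552 -0.098  0.082] dir -63.5
side post 99 [0.466 0.269 0.096] [0.458 0.261 0.075] [0.475 0.283 0.113] dir -5.9
side posttop 20 [0.466 0.272 0.112] [0.459 0.265 0.11 ] [0.475 0.282 0.113] dir -92.4
side arm 283 [0.511 0.207 0.056] [0.47  0.145 0.05 ] [0.546 0.27  0.066] dir -69.8
side dropB 0
[([0.808, 0.006, 0.048], 0.71), ([0.419, 0.012, 0.032], 0.61), ([0.545, 0.195, 0.093], 0.61)]
```

View pics/sidecrop.png

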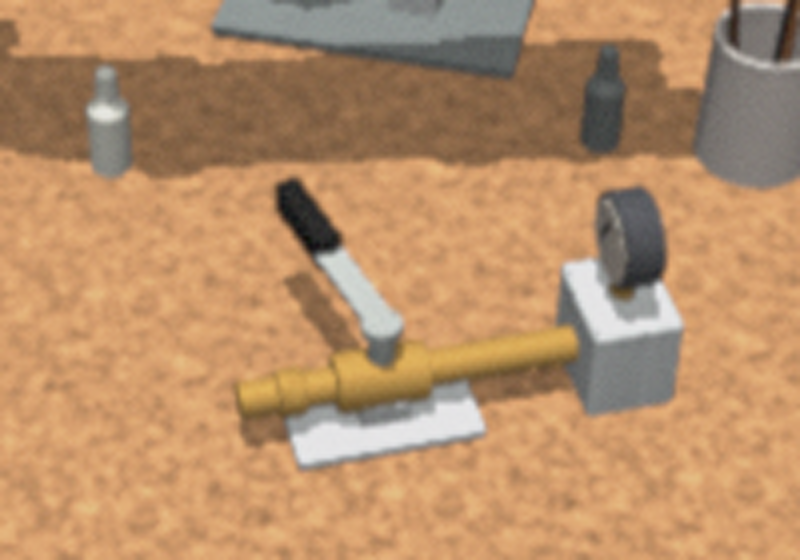

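View pics/scenecrop.png

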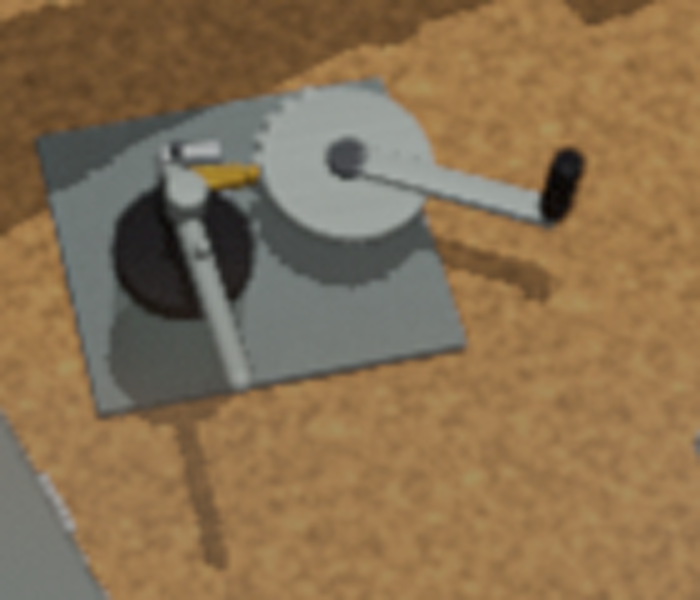

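Both crops match the networks: the pipe runs about 10° off world x, the handle points at about 112°, and the teeth and pawl are on the hub's far side. I'll refine the pipe direction and work out the approach.

Run:
```python
from h import *
A=np.array([.559,-.198])
for c in ("side","wrist"):
    d=vision.camera(c)
    print(c,[(n,np.round(r["xyz"],3).tolist(),round(r["confidence"],2)) for n in("valve_axis","valve_grip") for r in vision.spot_point(c,n)[:1]])
    if c=="wrist": continue
    P=cloud(d); im=d["img"].astype(int)
    X,Y,Z=[P[...,i] for i in range(3)]
    br=(d["depth"]>0)&(np.hypot(X-.56,Y+.198)<.1)&(Z>.02)&(Z<.06)&(im[...,2]-im[...,0]>60)
    rd=np.hypot(X-A[0],Y-A[1])
    for lo,hi in((.022,.028),(.028,.034),(.034,.041)):
        m=br&(Z>lo)&(Z<hi)&(rd>.03); p=P[m]
        w=cv2.fitLine(p[:,:2].astype(np.float32),cv2.DIST_HUBER,0,.001,.001).ravel()
        print(lo,m.sum(),np.degrees(np.arctan2(w[1],w[0])).round(1)%180,p[:,0].min().round(3),p[:,0].max().round(3),w[2:])
    # base plate / block
    pl=(d["depth"]>0)&(np.hypot(X-.56,Y+.198)<.09)&(Z>.002)&(Z<.015)&(im.min(-1)>140)
    r=cv2.minAreaRect(P[pl][:,:2].astype(np.float32)*1000); print("plate",pl.sum(),r)
    g=(d["depth"]>0)&(np.hypot(X-.65,Y+.18)<.05)&(Z>.01); print("gauge",P[g].min(0),P[g].max(0))
```

```text
side [('valve_axis', [0.558, -0.196, 0.066], 0.61), ('valve_grip', [0.525, -0.118, 0.07], 0.7)]
0.022 54 9.9 0.487 0.658 [ 0.57379085 -0.20569889]
0.028 186 10.5 0.487 0.66 [ 0.57717633 -0.20486102]
0.034 256 9.6 0.487 0.659 [ 0.56780106 -0.20090377]
plate 508 ((563.3770751953125, -212.873779296875), (99.98013305664062, 37.228084564208984), 10.787666320800781)
gauge [ 0.6022066  -0.21273167  0.01003427] [ 0.69975714 -0.15046164  0.12387994]
wrist [('valve_axis', [0.562, -0.196, 0.071], 0.57)]
```

Request:
{"method": "play_rows", "body": {
  "series": [0, -4, -5, -0.14, 0, 0, 0.55, 0, -8, -10, -0.28, 0, 0, 0.55, 0, -11.8, -14.8, -0.39, 0, 0, 0.55, 0, -11.8, -14.8, -0.39, 0, 0, 0.55]
}}

```text
time_s: 2.2
tool_pos: [0.5247, -0.1198, 0.2055]
ee_rot: [[-0.0, -0.383, 0.924], [-0.0, 0.924, 0.383], [-1.0, -0.0, -0.0]]
force: [0.4, -0.2, 0.8]
grip_width: 0.0655
```

Request:
{"method": "play_rows", "body": {
  "series": [4, 0, 0, 0, 0, 0, 0.55, 8, 0, 0, 0, 0, 0, 0.55, 12, 0, 0, 0, 0, 0, 0.55, 15.5, 0, 0, 0, 0, 0, 0.55, 15.5, 0, 0, 0, 0, 0, 0.55]
}}

```text
time_s: 2.7
tool_pos: [0.5243, -0.1176, 0.0469]
ee_rot: [[-0.006, -0.38, 0.925], [0.001, 0.925, 0.38], [-1.0, 0.003, -0.006]]
force: [-0.3, -0.3, 1.1]
grip_width: 0.0517
```

Request:
{"method": "play_rows", "body": {
  "series": [0, 0, 0, 0, 0, 0, 0, 0, 0, 0, 0, 0, 0, 0, 0, 0, 0, 0, 0, 0, 0, 0, 0, 0, 0, 0, 0, 0, 0, 0, 0, 0, 0, 0, 0],
  "squeeze": 10
}}

```text
time_s: 3.2
tool_pos: [0.5274, -0.1181, 0.0513]
ee_rot: [[0.001, -0.38, 0.925], [-0.0, 0.925, 0.38], [-1.0, -0.001, 0.001]]
force: [-0.1, 0.4, 4.6]
grip_width: 0.0161
```

Request:
{"method": "play_rows", "body": {
  "series": [0, -0.06, -0.98, -0.116, 0, 0, 0, 0, -0.23, -1.95, -0.232, 0, 0, 0, 0, -0.51, -2.9, -0.348, 0, 0, 0, 0, -0.9, -3.8, -0.464, 0, 0, 0, 0, -1.39, -4.66, -0.58, 0, 0, 0]
}}

```text
time_s: 3.7
tool_pos: [0.4895, -0.149, 0.0512]
ee_rot: [[0.002, -0.827, 0.561], [-0.0, 0.561, 0.827], [-1.0, -0.002, 0.001]]
force: [2.3, -1.9, 3.1]
grip_width: 0.0159
```

Request:
{"method": "play_rows", "body": {
  "series": [0, 0, 0, 0, 0, 0, 0, 0, 0, 0, 0, 0, 0, 0, 0, 0, 0, 0, 0, 0, 0]
}}

```text
time_s: 4.0
tool_pos: [0.4897, -0.1489, 0.0512]
ee_rot: [[0.001, -0.824, 0.567], [-0.0, 0.567, 0.824], [-1.0, -0.001, 0.0]]
force: [-1.2, 0.3, 7.7]
grip_width: 0.0159
```

Run:
```python
from h import *
print(bot.get_state()["tool_pos"],bot.get_state()["force"])
for c in ("side","scene"):
    d=vision.camera(c)
    print(c,[(n,np.round(r["xyz"],3).tolist(),round(r["confidence"],2)) for n in("valve_axis","valve_grip") for r in vision.spot_point(c,n)[:2]])
```

```text
[ 0.48969836 -0.14889483  0.05122486] [-1.2427389   0.34252378  7.73550241]
side [('valve_axis', [0.564, -0.194, 0.067], 0.76), ('valve_grip', [0.492, -0.15, 0.07], 0.72), ('valve_grip', [0.455, -0.429, 0.034], 0.63)]
scene [('valve_axis', [0.559, -0.199, 0.07], 0.98), ('valve_axis', [0.42, 0.009, 0.03], 0.73), ('valve_grip', [0.718, 0.02, 0.035], 0.32), ('valve_grip', [0.417, 0.009, 0.031], 0.27)]
```

Request:
{"method": "play_rows", "body": {
  "series": [0, 0, 0, 0, 0, 0, 0.5, 0, 0, 0, 0, 0, 0, 0.5, 0, 0, 0, 0, 0, 0, 0.5, 0, 0, 0, 0, 0, 0, 0.5]
}}

```text
time_s: 4.7
tool_pos: [0.4891, -0.1485, 0.0504]
ee_rot: [[-0.0, -0.825, 0.565], [0.0, 0.565, 0.825], [-1.0, 0.0, -0.0]]
force: [0.2, -0.5, 0.3]
grip_width: 0.0446
```

Request:
{"method": "play_rows", "body": {
  "series": [-4, 0, 0, 0, 0, 0, 0.5, -8, 0, 0, 0, 0, 0, 0.5, -12, 0, 0, 0, 0, 0, 0.5, -16, 0, 0, 0, 0, 0, 0.5, -16, 0, 0, 0, 0, 0, 0.5]
}}

```text
time_s: 5.2
tool_pos: [0.4915, -0.1491, 0.2155]
ee_rot: [[0.007, -0.825, 0.566], [-0.002, 0.566, 0.825], [-1.0, -0.007, 0.003]]
force: [0.8, 1.0, -1.4]
grip_width: 0.0472
```

Run:
```python
from h import *
s=bot.get_state();print(s["tool_pos"],s["force"],s["joint_positions"].round(2),s["grip_width"])
A=np.array([.559,-.197])
for c in ("side","scene","wrist"):
    d=vision.camera(c); 
    print(c,[(n,np.round(r["xyz"],3).tolist(),round(r["confidence"],2)) for n in("valve_axis","valve_grip","lever_axis","lever_post") for r in vision.spot_point(c,n)[:2]])
    if c=="wrist": continue
    P=cloud(d); X,Y,Z=[P[...,i] for i in range(3)]
    m=(d["depth"]>0)&(np.hypot(X-.49,Y+.149)<.05)&(Z>.057)&(Z<.085)&(np.hypot(X-A[0],Y-A[1])>.02)
    p=P[m]; w=cv2.fitLine(p[:,:2].astype(np.float32),cv2.DIST_HUBER,0,.001,.001).ravel()
    mm=p[:,:2].mean(0)-A
    print(c,len(p),p.mean(0),np.degrees(np.arctan2(w[1],w[0]))%180,np.degrees(np.arctan2(mm[1],mm[0])))
    if c=="side": cv2.imwrite("pics/side2.png",d["img"])
```

```text
[ 0.49150852 -0.14907049  0.21546379] [ 0.82714153  1.03904607 -1.40170456] [ 0.26  0.15 -0.11  1.95  0.02  1.03  1.12] 0.04717993644371363
side [('valve_axis', [0.559, -0.195, 0.067], 0.75), ('lever_axis', [0.548, 0.195, 0.092], 0.84), ('lever_post', [0.491, -0.149, 0.07], 0.36)]
side 329 [ 0.49696075 -0.15935572  0.07080056] 146.99869 148.75139019656177
scene [('valve_axis', [0.558, -0.2, 0.069], 0.71), ('valve_grip', [0.647, 0.487, 0.032], 0.68), ('valve_grip', [0.49, -0.148, 0.07], 0.59), ('lever_axis', [0.545, 0.194, 0.088], 0.65), ('lever_axis', [0.454, -0.431, 0.037], 0.6), ('lever_post', [0.465, 0.276, 0.095], 0.72)]
scene 168 [ 0.50013463 -0.15146055  0.07286614] 146.23882 142.27373235199693
wrist [('valve_axis', [0.562, -0.197, 0.069], 0.77), ('valve_grip', [0.49, -0.149, 0.068], 0.84), ('lever_axis', [0.546, 0.194, 0.089], 0.77)]
```

View pics/side2.png

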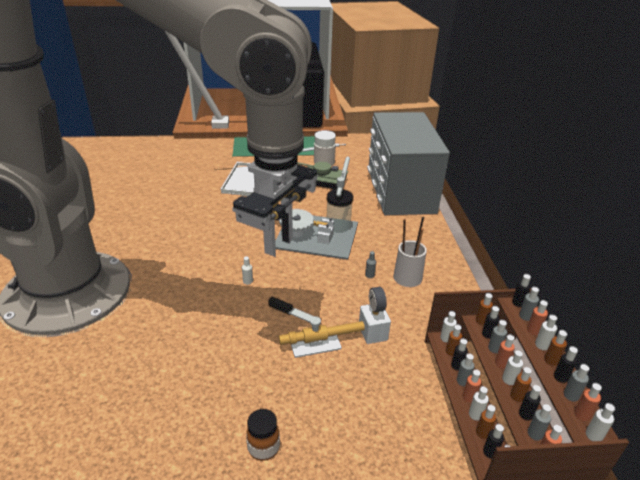

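The handle now reads about 45–46° from shut in all views, and nothing else has moved. Next is the lever post at about (0.467, 0.274).

Request:
{"method": "play_rows", "body": {
  "series": [0, 2.9, 3.7, 0.05, 0, 0, 0.5, 0, 5.8, 7.4, 0.1, 0, 0, 0.5, 0, 8.7, 11.2, 0.15, 0, 0, 0.5, 0, 11.6, 14.9, 0.183, 0, 0, 0.5, 0, 14.5, 18.7, 0.183, 0, 0, 0.5]
}}

```text
time_s: 6.45
tool_pos: [0.4748, 0.0894, 0.2108]
ee_rot: [[0.001, -0.707, 0.707], [0.0, 0.707, 0.707], [-1.0, -0.0, 0.0]]
force: [1.6, 0.4, -0.3]
grip_width: 0.0472
```

Run:
```python
from h import *
s=bot.get_state();print(s["tool_pos"],s["ee_rot"],s["joint_positions"].round(2))
dp=np.array([.467,.274])-s["tool_pos"][:2]; print(s["ee_rot"].T@np.r_[dp,0]*100)
for c in ("scene","side","wrist"):
    d=vision.camera(c); print(c,[(n,np.round(r["xyz"],4).tolist(),round(r["confidence"],2)) for n in("lever_axis","lever_post") for r in vision.spot_point(c,n)[:1]])
    if c=="scene":
        P=cloud(d); X,Y,Z=[P[...,i] for i in range(3)]
        for r0,r1 in((.0,.03),(.03,.06),(.06,.1),(.1,.14),(.14,.18)):
            q=np.hypot(X-.467,Y-.274); m=(d["depth"]>0)&(q>=r0)&(q<r1)&(Z<.2); print(r0,Z[m].max().round(3),P[m][Z[m].argmax()].round(3))
```

```text
[0.47483769 0.0894006  0.21075691] [[ 5.98137807e-04 -7.07071140e-01  7.07142167e-01]
 [ 2.72698945e-05  7.07142305e-01  7.07071255e-01]
 [-9.99999821e-01 -4.03642357e-04  4.42250303e-04]] [-0.05  0.12 -0.29  2.    0.04  1.02  0.43]
[3.45985751e-05 1.36079850e+01 1.24982565e+01]
scene [('lever_axis', [0.5415, 0.1975, 0.0905], 0.91), ('lever_post', [0.4661, 0.2742, 0.0941], 0.65)]
0.0 0.118 [0.469 0.272 0.118]
0.03 0.068 [0.498 0.241 0.068]
0.06 0.067 [0.532 0.202 0.067]
0.1 0.067 [0.546 0.19  0.067]
0.14 0.115 [0.633 0.218 0.115]
side [('lever_axis', [0.5445, 0.1933, 0.0906], 0.74), ('lever_post', [0.4593, 0.2744, 0.0962], 0.69)]
wrist [('lever_axis', [0.5451, 0.1949, 0.0869], 0.72), ('lever_post', [0.4671, 0.2795, 0.0872], 0.79)]
```

Request:
{"method": "play_rows", "body": {
  "series": [0, 3.4, 3.1, 0, 0, 0, 0.5, 0, 6.8, 6.2, 0, 0, 0, 0.5, 0, 10.2, 9.3, 0, 0, 0, 0.5, 0, 13.7, 12.4, 0, 0, 0, 0.5, 0, 13.7, 12.4, 0, 0, 0, 0.5]
}}

```text
time_s: 7.4
tool_pos: [0.4646, 0.2777, 0.2105]
ee_rot: [[-0.001, -0.712, 0.702], [0.002, 0.702, 0.712], [-1.0, 0.002, 0.001]]
force: [0.4, -0.6, 1.1]
grip_width: 0.0469
```

Run:
```python
from h import *
s=bot.get_state();print(s["tool_pos"],s["ee_rot"][:,2],s["force"],s["joint_positions"].round(2))
for c in ("scene","wrist"):
    d=vision.camera(c); print(c,[(n,np.round(r["xyz"],4).tolist(),round(r["confidence"],2)) for n in("lever_axis","lever_post") for r in vision.spot_point(c,n)[:1]])
cv2.imwrite("pics/w3.png",d["img"])
```

```text
[0.46458605 0.27765603 0.21051672] [0.70216492 0.71201295 0.00140502] [ 0.36331423 -0.58984343  1.06251644] [-0.3   0.23 -0.41  1.88  0.1   1.05  0.04]
scene [('lever_axis', [0.5418, 0.1978, 0.0897], 0.98), ('lever_post', [0.4662, 0.2733, 0.0962], 0.55)]
wrist [('lever_axis', [0.5459, 0.1964, 0.0909], 0.72), ('lever_post', [0.4653, 0.2764, 0.0864], 0.8)]
```

View pics/w3.png

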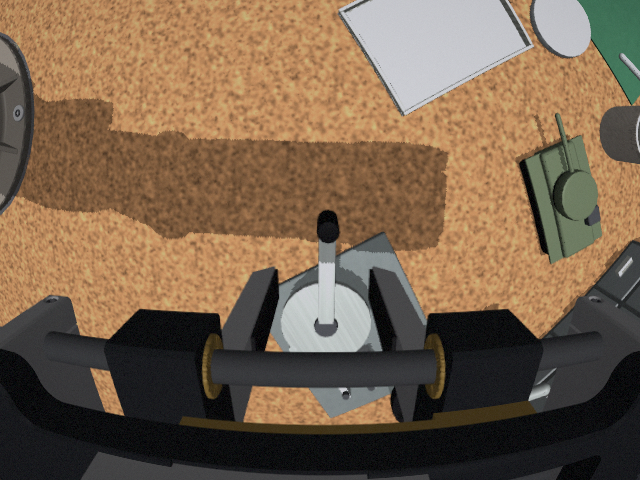

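The wrist view shows the post at (327,228), centred between the open fingers at columns 275 and 372, with clear space on both sides. Going down.

Request:
{"method": "play_rows", "body": {
  "series": [4, -0.3, 0, 0, 0, 0, 0.5, 8, -0.3, 0, 0, 0, 0, 0.5, 12, -0.3, 0, 0, 0, 0, 0.5, 13.7, -0.3, 0, 0, 0, 0, 0.5, 13.7, -0.3, 0, 0, 0, 0, 0.5]
}}

```text
time_s: 8.2
tool_pos: [0.4669, 0.2681, 0.0713]
ee_rot: [[-0.003, -0.707, 0.707], [-0.002, 0.707, 0.707], [-1.0, 0.001, -0.004]]
force: [-0.1, -0.1, 0.5]
grip_width: 0.0471
```

Request:
{"method": "play_rows", "body": {
  "series": [0, 0, 0, 0, 0, 0, 0.5, 0, 0, 0, 0, 0, 0, 0, 0, 0, 0, 0, 0, 0, 0, 0, 0, 0, 0, 0, 0, 0, 0, 0, 0, 0, 0, 0, 0],
  "squeeze": 12
}}

```text
time_s: 8.7
tool_pos: [0.4687, 0.2708, 0.0743]
ee_rot: [[0.002, -0.708, 0.706], [0.002, 0.706, 0.708], [-1.0, -0.0, 0.002]]
force: [4.8, 5.0, -1.2]
grip_width: 0.0187
```

Request:
{"method": "play_rows", "body": {
  "series": [0, 0, 0, 0, 0, 0, 0, 0, 0, 0, 0, 0, 0, 0]
}}

```text
time_s: 8.9
tool_pos: [0.469, 0.2712, 0.0743]
ee_rot: [[0.002, -0.708, 0.706], [0.002, 0.706, 0.708], [-1.0, -0.0, 0.003]]
force: [4.5, 4.5, 0.4]
grip_width: 0.0177
```

The post is gripped at 17.7 mm, with a tangential spring reaction of about 6.4 N. I'll advance in 0.03 rad steps, reading the push after each one.

Request:
{"method": "play_rows", "body": {
  "series": [0, -0.005, -0.327, -0.03, 0, 0, 0, 0, -0.005, -0.327, -0.03, 0, 0, 0, 0, -0.005, -0.327, -0.03, 0, 0, 0]
}}

```text
time_s: 9.2
tool_pos: [0.4668, 0.2689, 0.0743]
ee_rot: [[0.002, -0.729, 0.684], [0.002, 0.684, 0.729], [-1.0, -0.0, 0.003]]
force: [4.9, 4.6, -0.9]
grip_width: 0.0177
```

Request:
{"method": "play_rows", "body": {
  "series": [0, -0.005, -0.327, -0.03, 0, 0, 0, 0, -0.005, -0.327, -0.03, 0, 0, 0, 0, -0.005, -0.327, -0.03, 0, 0, 0]
}}

```text
time_s: 9.5
tool_pos: [0.4649, 0.2667, 0.0743]
ee_rot: [[0.003, -0.749, 0.662], [0.003, 0.662, 0.749], [-1.0, -0.0, 0.004]]
force: [7.7, 6.2, -3.1]
grip_width: 0.0175
```

Request:
{"method": "play_rows", "body": {
  "series": [0, -0.005, -0.327, -0.03, 0, 0, 0, 0, -0.005, -0.327, -0.03, 0, 0, 0, 0, -0.005, -0.327, -0.03, 0, 0, 0]
}}

```text
time_s: 9.8
tool_pos: [0.4624, 0.264, 0.0742]
ee_rot: [[0.002, -0.769, 0.639], [0.002, 0.639, 0.769], [-1.0, -0.0, 0.003]]
force: [5.4, 4.9, -0.8]
grip_width: 0.0178
```

Request:
{"method": "play_rows", "body": {
  "series": [0, -0.005, -0.327, -0.03, 0, 0, 0, 0, -0.005, -0.327, -0.03, 0, 0, 0, 0, -0.005, -0.327, -0.03, 0, 0, 0]
}}

```text
time_s: 10.1
tool_pos: [0.4603, 0.2613, 0.0742]
ee_rot: [[0.002, -0.788, 0.616], [0.002, 0.616, 0.788], [-1.0, -0.001, 0.003]]
force: [4.1, 4.6, 0.7]
grip_width: 0.0174
```

Request:
{"method": "play_rows", "body": {
  "series": [0, -0.005, -0.327, -0.03, 0, 0, 0, 0, -0.005, -0.327, -0.03, 0, 0, 0, 0, -0.005, -0.327, -0.03, 0, 0, 0]
}}

```text
time_s: 10.4
tool_pos: [0.4584, 0.2587, 0.0742]
ee_rot: [[0.002, -0.806, 0.592], [0.002, 0.592, 0.806], [-1.0, -0.001, 0.003]]
force: [4.5, 4.4, -1.4]
grip_width: 0.0184
```

Request:
{"method": "play_rows", "body": {
  "series": [0, -0.005, -0.327, -0.03, 0, 0, 0, 0, -0.005, -0.327, -0.03, 0, 0, 0, 0, -0.005, -0.327, -0.03, 0, 0, 0]
}}

```text
time_s: 10.7
tool_pos: [0.4562, 0.2558, 0.0742]
ee_rot: [[0.002, -0.823, 0.568], [0.001, 0.568, 0.823], [-1.0, -0.001, 0.002]]
force: [2.6, 3.0, 3.1]
grip_width: 0.0179
```

Request:
{"method": "play_rows", "body": {
  "series": [0, -0.005, -0.327, -0.03, 0, 0, 0, 0, -0.005, -0.327, -0.03, 0, 0, 0, 0, -0.005, -0.327, -0.03, 0, 0, 0]
}}

```text
time_s: 11.0
tool_pos: [0.4544, 0.253, 0.0741]
ee_rot: [[0.002, -0.84, 0.543], [0.001, 0.543, 0.84], [-1.0, -0.001, 0.002]]
force: [4.7, 3.4, 3.1]
grip_width: 0.0174
```

Request:
{"method": "play_rows", "body": {
  "series": [0, -0.005, -0.327, -0.03, 0, 0, 0, 0, -0.005, -0.327, -0.03, 0, 0, 0, 0, -0.005, -0.327, -0.03, 0, 0, 0]
}}

```text
time_s: 11.3
tool_pos: [0.453, 0.2505, 0.0742]
ee_rot: [[0.002, -0.856, 0.517], [0.002, 0.517, 0.856], [-1.0, -0.001, 0.003]]
force: [5.7, 5.2, 1.1]
grip_width: 0.0179
```

Request:
{"method": "play_rows", "body": {
  "series": [0, -0.002, -0.218, -0.02, 0, 0, 0, 0, -0.002, -0.218, -0.02, 0, 0, 0, 0, -0.002, -0.218, -0.02, 0, 0, 0]
}}

```text
time_s: 11.6
tool_pos: [0.4519, 0.2486, 0.0742]
ee_rot: [[0.002, -0.866, 0.5], [0.002, 0.5, 0.866], [-1.0, -0.001, 0.003]]
force: [7.0, 5.0, 2.2]
grip_width: 0.0179
```

Request:
{"method": "play_rows", "body": {
  "series": [0, -0.002, -0.218, -0.02, 0, 0, 0, 0, -0.002, -0.218, -0.02, 0, 0, 0, 0, -0.002, -0.218, -0.02, 0, 0, 0]
}}

```text
time_s: 11.9
tool_pos: [0.4509, 0.2467, 0.0742]
ee_rot: [[0.002, -0.876, 0.483], [0.002, 0.483, 0.876], [-1.0, -0.001, 0.003]]
force: [6.0, 4.8, 1.6]
grip_width: 0.0175
```

Request:
{"method": "play_rows", "body": {
  "series": [0, -0.002, -0.218, -0.02, 0, 0, 0, 0, -0.002, -0.218, -0.02, 0, 0, 0, 0, -0.002, -0.218, -0.02, 0, 0, 0]
}}

```text
time_s: 12.2
tool_pos: [0.4499, 0.245, 0.0742]
ee_rot: [[0.003, -0.885, 0.465], [0.002, 0.465, 0.885], [-1.0, -0.001, 0.003]]
force: [6.8, 5.0, 0.4]
grip_width: 0.0177
```

Request:
{"method": "play_rows", "body": {
  "series": [0, -0.002, -0.218, -0.02, 0, 0, 0, 0, -0.002, -0.218, -0.02, 0, 0, 0, 0, -0.002, -0.218, -0.02, 0, 0, 0]
}}

```text
time_s: 12.5
tool_pos: [0.4491, 0.2433, 0.0742]
ee_rot: [[0.003, -0.894, 0.447], [0.003, 0.447, 0.894], [-1.0, -0.001, 0.004]]
force: [7.7, 7.6, -1.8]
grip_width: 0.0176
```

Request:
{"method": "play_rows", "body": {
  "series": [0, -0.002, -0.218, -0.02, 0, 0, 0, 0, -0.002, -0.218, -0.02, 0, 0, 0, 0, -0.002, -0.218, -0.02, 0, 0, 0]
}}

```text
time_s: 12.8
tool_pos: [0.4481, 0.2413, 0.0742]
ee_rot: [[0.003, -0.903, 0.429], [0.002, 0.429, 0.903], [-1.0, -0.001, 0.003]]
force: [7.7, 7.6, -1.3]
grip_width: 0.0176
```

Request:
{"method": "play_rows", "body": {
  "series": [0, -0.002, -0.218, -0.02, 0, 0, 0, 0, -0.002, -0.218, -0.02, 0, 0, 0, 0, -0.002, -0.218, -0.02, 0, 0, 0]
}}

```text
time_s: 13.1
tool_pos: [0.447, 0.239, 0.0742]
ee_rot: [[0.002, -0.912, 0.411], [0.002, 0.411, 0.912], [-1.0, -0.001, 0.003]]
force: [7.3, 5.9, -0.4]
grip_width: 0.0176
```

Request:
{"method": "play_rows", "body": {
  "series": [0, -0.002, -0.218, -0.02, 0, 0, 0, 0, -0.002, -0.218, -0.02, 0, 0, 0, 0, -0.002, -0.218, -0.02, 0, 0, 0]
}}

```text
time_s: 13.4
tool_pos: [0.4461, 0.237, 0.0742]
ee_rot: [[0.002, -0.92, 0.393], [0.002, 0.393, 0.92], [-1.0, -0.001, 0.003]]
force: [7.9, 5.2, -0.9]
grip_width: 0.018
```

Request:
{"method": "play_rows", "body": {
  "series": [0, -0.002, -0.218, -0.02, 0, 0, 0, 0, -0.002, -0.218, -0.02, 0, 0, 0, 0, -0.002, -0.218, -0.02, 0, 0, 0]
}}

```text
time_s: 13.7
tool_pos: [0.4453, 0.2348, 0.0742]
ee_rot: [[0.002, -0.927, 0.374], [0.002, 0.374, 0.927], [-1.0, -0.002, 0.002]]
force: [6.3, 3.7, 1.1]
grip_width: 0.0179
```

Request:
{"method": "play_rows", "body": {
  "series": [0, -0.002, -0.218, -0.02, 0, 0, 0, 0, -0.002, -0.218, -0.02, 0, 0, 0, 0, -0.002, -0.218, -0.02, 0, 0, 0]
}}

```text
time_s: 14.0
tool_pos: [0.4445, 0.2328, 0.0741]
ee_rot: [[0.002, -0.935, 0.356], [0.002, 0.356, 0.935], [-1.0, -0.002, 0.003]]
force: [6.4, 4.2, 0.3]
grip_width: 0.0177
```

Request:
{"method": "play_rows", "body": {
  "series": [0, -0.002, -0.218, -0.02, 0, 0, 0, 0, -0.002, -0.218, -0.02, 0, 0, 0, 0, -0.002, -0.218, -0.02, 0, 0, 0]
}}

```text
time_s: 14.3
tool_pos: [0.4438, 0.2307, 0.0742]
ee_rot: [[0.002, -0.941, 0.337], [0.002, 0.337, 0.941], [-1.0, -0.002, 0.002]]
force: [7.0, 3.5, -0.1]
grip_width: 0.0177
```

Request:
{"method": "play_rows", "body": {
  "series": [0, -0.002, -0.218, -0.02, 0, 0, 0, 0, -0.002, -0.218, -0.02, 0, 0, 0, 0, -0.002, -0.218, -0.02, 0, 0, 0]
}}

```text
time_s: 14.6
tool_pos: [0.443, 0.2286, 0.0742]
ee_rot: [[0.002, -0.948, 0.318], [0.002, 0.318, 0.948], [-1.0, -0.002, 0.002]]
force: [6.3, 2.7, 0.2]
grip_width: 0.0179
```

Request:
{"method": "play_rows", "body": {
  "series": [0, -0.002, -0.218, -0.02, 0, 0, 0, 0, -0.002, -0.218, -0.02, 0, 0, 0, 0, -0.002, -0.218, -0.02, 0, 0, 0]
}}

```text
time_s: 14.9
tool_pos: [0.4424, 0.2264, 0.0742]
ee_rot: [[0.002, -0.954, 0.299], [0.001, 0.299, 0.954], [-1.0, -0.002, 0.002]]
force: [7.1, 1.8, 2.5]
grip_width: 0.0177
```

Two clicks felt so far. The push jumped at about 137° and 153°, which matches the 16° tooth pitch. I'm continuing into the third tooth with a slight inward trim for the radial load.

Request:
{"method": "play_rows", "body": {
  "series": [0, -0.03, -0.218, -0.02, 0, 0, 0, 0, -0.03, -0.218, -0.02, 0, 0, 0, 0, -0.03, -0.218, -0.02, 0, 0, 0]
}}

```text
time_s: 15.2
tool_pos: [0.4419, 0.2245, 0.0742]
ee_rot: [[0.002, -0.96, 0.28], [0.002, 0.28, 0.96], [-1.0, -0.002, 0.002]]
force: [5.1, 4.2, 0.4]
grip_width: 0.0175
```

Request:
{"method": "play_rows", "body": {
  "series": [0, -0.03, -0.218, -0.02, 0, 0, 0, 0, -0.03, -0.218, -0.02, 0, 0, 0, 0, -0.03, -0.218, -0.02, 0, 0, 0]
}}

```text
time_s: 15.5
tool_pos: [0.4414, 0.2226, 0.0742]
ee_rot: [[0.002, -0.965, 0.261], [0.002, 0.261, 0.965], [-1.0, -0.002, 0.003]]
force: [4.8, 5.4, 1.3]
grip_width: 0.0176
```

Request:
{"method": "play_rows", "body": {
  "series": [0, -0.03, -0.218, -0.02, 0, 0, 0, 0, -0.03, -0.218, -0.02, 0, 0, 0, 0, -0.03, -0.218, -0.02, 0, 0, 0]
}}

```text
time_s: 15.8
tool_pos: [0.441, 0.2205, 0.0742]
ee_rot: [[0.002, -0.971, 0.241], [0.002, 0.241, 0.971], [-1.0, -0.001, 0.002]]
force: [3.5, 6.6, 2.1]
grip_width: 0.0178
```

Request:
{"method": "play_rows", "body": {
  "series": [0, -0.03, -0.218, -0.02, 0, 0, 0, 0, -0.03, -0.218, -0.02, 0, 0, 0, 0, -0.03, -0.218, -0.02, 0, 0, 0]
}}

```text
time_s: 16.1
tool_pos: [0.4405, 0.2184, 0.0741]
ee_rot: [[0.002, -0.975, 0.221], [0.002, 0.221, 0.975], [-1.0, -0.001, 0.002]]
force: [2.1, 7.8, 3.2]
grip_width: 0.0178
```

Request:
{"method": "play_rows", "body": {
  "series": [0, -0.03, -0.218, -0.02, 0, 0, 0, 0, -0.03, -0.218, -0.02, 0, 0, 0, 0, -0.03, -0.218, -0.02, 0, 0, 0]
}}

```text
time_s: 16.4
tool_pos: [0.4402, 0.2165, 0.0742]
ee_rot: [[0.002, -0.979, 0.202], [0.002, 0.202, 0.979], [-1.0, -0.001, 0.003]]
force: [0.9, 8.9, 4.4]
grip_width: 0.0176
```

Request:
{"method": "play_rows", "body": {
  "series": [0, -0.03, -0.218, -0.02, 0, 0, 0, 0, -0.03, -0.218, -0.02, 0, 0, 0, 0, -0.03, -0.218, -0.02, 0, 0, 0]
}}

```text
time_s: 16.7
tool_pos: [0.4398, 0.2146, 0.0742]
ee_rot: [[0.001, -0.983, 0.182], [0.003, 0.182, 0.983], [-1.0, -0.001, 0.003]]
force: [-0.4, 10.0, 3.7]
grip_width: 0.0179
```

Request:
{"method": "play_rows", "body": {
  "series": [0, -0.002, -0.218, -0.02, 0, 0, 0, 0, -0.002, -0.218, -0.02, 0, 0, 0, 0, -0.002, -0.218, -0.02, 0, 0, 0]
}}

```text
time_s: 17.0
tool_pos: [0.4394, 0.212, 0.0741]
ee_rot: [[0.001, -0.987, 0.162], [0.002, 0.162, 0.987], [-1.0, -0.001, 0.002]]
force: [-0.8, 8.7, 4.4]
grip_width: 0.0177
```

Request:
{"method": "play_rows", "body": {
  "series": [0, -0.002, -0.218, -0.02, 0, 0, 0, 0, -0.002, -0.218, -0.02, 0, 0, 0, 0, -0.002, -0.218, -0.02, 0, 0, 0]
}}

```text
time_s: 17.3
tool_pos: [0.4391, 0.2098, 0.0741]
ee_rot: [[0.001, -0.99, 0.143], [0.002, 0.143, 0.99], [-1.0, -0.001, 0.002]]
force: [-1.2, 8.0, 4.7]
grip_width: 0.0178
```

Request:
{"method": "play_rows", "body": {
  "series": [0, -0.002, -0.218, -0.02, 0, 0, 0, 0, -0.002, -0.218, -0.02, 0, 0, 0, 0, -0.002, -0.218, -0.02, 0, 0, 0]
}}

```text
time_s: 17.6
tool_pos: [0.4388, 0.2076, 0.0741]
ee_rot: [[0.001, -0.992, 0.123], [0.002, 0.123, 0.992], [-1.0, -0.001, 0.002]]
force: [-0.6, 7.3, 3.7]
grip_width: 0.0182
```

Request:
{"method": "play_rows", "body": {
  "series": [0, -0.002, -0.218, -0.02, 0, 0, 0, 0, -0.002, -0.218, -0.02, 0, 0, 0, 0, -0.002, -0.218, -0.02, 0, 0, 0]
}}

```text
time_s: 17.9
tool_pos: [0.4387, 0.2053, 0.0741]
ee_rot: [[0.001, -0.995, 0.103], [0.002, 0.103, 0.995], [-1.0, -0.001, 0.002]]
force: [-0.1, 7.4, 5.4]
grip_width: 0.0175
```

Request:
{"method": "play_rows", "body": {
  "series": [0, -0.002, -0.218, -0.02, 0, 0, 0, 0, -0.002, -0.218, -0.02, 0, 0, 0, 0, -0.002, -0.218, -0.02, 0, 0, 0]
}}

```text
time_s: 18.2
tool_pos: [0.4385, 0.203, 0.0741]
ee_rot: [[0.001, -0.997, 0.083], [0.002, 0.083, 0.997], [-1.0, -0.001, 0.002]]
force: [1.1, 6.0, 5.0]
grip_width: 0.0175
```

Request:
{"method": "play_rows", "body": {
  "series": [0, -0.002, -0.218, -0.02, 0, 0, 0, 0, -0.002, -0.218, -0.02, 0, 0, 0, 0, -0.002, -0.218, -0.02, 0, 0, 0]
}}

```text
time_s: 18.5
tool_pos: [0.4384, 0.2008, 0.0741]
ee_rot: [[0.001, -0.998, 0.063], [0.001, 0.063, 0.998], [-1.0, -0.001, 0.002]]
force: [0.8, 5.5, 4.7]
grip_width: 0.0178
```

Third tooth: push peaked at 169.5° and fell back through the spring's push near 175°, so the notch middle should be near 183°. Closing in on it.

Request:
{"method": "play_rows", "body": {
  "series": [0, -0.002, -0.218, -0.02, 0, 0, 0, 0, -0.002, -0.218, -0.02, 0, 0, 0, 0, -0.002, -0.218, -0.02, 0, 0, 0]
}}

```text
time_s: 18.8
tool_pos: [0.4383, 0.1986, 0.0741]
ee_rot: [[0.001, -0.999, 0.043], [0.002, 0.043, 0.999], [-1.0, -0.001, 0.002]]
force: [1.4, 4.7, 4.9]
grip_width: 0.0176
```

Request:
{"method": "play_rows", "body": {
  "series": [0, -0.002, -0.218, -0.02, 0, 0, 0, 0, -0.002, -0.218, -0.02, 0, 0, 0, 0, -0.002, -0.218, -0.02, 0, 0, 0]
}}

```text
time_s: 19.1
tool_pos: [0.4383, 0.1965, 0.0741]
ee_rot: [[0.002, -1.0, 0.023], [0.002, 0.023, 1.0], [-1.0, -0.001, 0.002]]
force: [2.0, 5.4, 4.2]
grip_width: 0.018
```

Request:
{"method": "play_rows", "body": {
  "series": [0, -0.001, -0.109, -0.01, 0, 0, 0, 0, -0.001, -0.109, -0.01, 0, 0, 0, 0, -0.001, -0.109, -0.01, 0, 0, 0]
}}

```text
time_s: 19.4
tool_pos: [0.4383, 0.1955, 0.0741]
ee_rot: [[0.002, -1.0, 0.013], [0.002, 0.013, 1.0], [-1.0, -0.002, 0.002]]
force: [1.0, 6.9, 3.4]
grip_width: 0.0178
```

Request:
{"method": "play_rows", "body": {
  "series": [0, -0.001, -0.109, -0.01, 0, 0, 0, 0, -0.001, -0.109, -0.01, 0, 0, 0, 0, -0.001, -0.109, -0.01, 0, 0, 0]
}}

```text
time_s: 19.7
tool_pos: [0.4384, 0.1946, 0.0741]
ee_rot: [[0.002, -1.0, 0.003], [0.002, 0.003, 1.0], [-1.0, -0.002, 0.002]]
force: [1.4, 7.5, 3.1]
grip_width: 0.0176
```

Request:
{"method": "play_rows", "body": {
  "series": [0, -0.001, -0.109, -0.01, 0, 0, 0, 0, -0.001, -0.109, -0.01, 0, 0, 0, 0, -0.001, -0.109, -0.01, 0, 0, 0]
}}

```text
time_s: 20.0
tool_pos: [0.4384, 0.1935, 0.0741]
ee_rot: [[0.002, -1.0, -0.007], [0.002, -0.007, 1.0], [-1.0, -0.002, 0.002]]
force: [1.6, 8.0, 2.1]
grip_width: 0.0177
```

Request:
{"method": "play_rows", "body": {
  "series": [0, -0.001, -0.109, -0.01, 0, 0, 0, 0, -0.001, -0.109, -0.01, 0, 0, 0, 0, -0.001, -0.109, -0.01, 0, 0, 0]
}}

```text
time_s: 20.3
tool_pos: [0.4384, 0.1925, 0.0741]
ee_rot: [[0.002, -1.0, -0.017], [0.002, -0.017, 1.0], [-1.0, -0.002, 0.002]]
force: [2.8, 8.2, 2.5]
grip_width: 0.0176
```

Request:
{"method": "play_rows", "body": {
  "series": [0, -0.001, -0.109, -0.01, 0, 0, 0, 0, -0.001, -0.109, -0.01, 0, 0, 0, 0, -0.001, -0.109, -0.01, 0, 0, 0]
}}

```text
time_s: 20.6
tool_pos: [0.4385, 0.1914, 0.0742]
ee_rot: [[0.002, -1.0, -0.027], [0.002, -0.027, 1.0], [-1.0, -0.002, 0.002]]
force: [2.8, 8.5, 2.0]
grip_width: 0.0177
```

Request:
{"method": "play_rows", "body": {
  "series": [0, 0, 0, 0, 0, 0, 0, 0, 0, 0, 0, 0, 0, 0, 0, 0, 0, 0, 0, 0, 0, 0, 0, 0, 0, 0, 0, 0]
}}

```text
time_s: 21.0
tool_pos: [0.4385, 0.1914, 0.0742]
ee_rot: [[0.002, -1.0, -0.027], [0.002, -0.027, 1.0], [-1.0, -0.002, 0.002]]
force: [2.7, 7.2, 1.6]
grip_width: 0.0175
```

Run:
```python
from h import *
A=np.array([.559,-.197]); F=[]
for c in ("side","scene","wrist"):
    d=vision.camera(c); s=bot.get_state(); F.append(s["force"])
    print(c,[(n,np.round(r["xyz"],3).tolist(),round(r["confidence"],2)) for n in("valve_axis","valve_grip","lever_axis","lever_post","dropper_a_mid","dropper_b_mid") for r in vision.spot_point(c,n)[:1]])
    if c=="scene": cv2.imwrite("pics/sc5.png",cv2.resize(d["img"][250:370,310:470],None,fx=5,fy=5,interpolation=cv2.INTER_CUBIC))
print(s["time_s"],s["tool_pos"],np.round(F,1))
```

```text
side [('valve_axis', [0.56, -0.196, 0.065], 0.56), ('valve_grip', [0.491, -0.149, 0.068], 0.75), ('lever_post', [0.432, 0.191, 0.096], 0.68), ('dropper_a_mid', [0.715, 0.016, 0.035], 0.7), ('dropper_b_mid', [0.42, 0.016, 0.03], 0.69)]
scene [('valve_axis', [0.561, -0.201, 0.07], 0.65), ('valve_grip', [0.487, -0.15, 0.067], 0.8), ('lever_axis', [0.718, 0.02, 0.033], 0.51), ('lever_post', [0.431, 0.189, 0.096], 0.56), ('dropper_a_mid', [0.714, 0.021, 0.037], 0.66), ('dropper_b_mid', [0.417, 0.009, 0.032], 0.51)]
wrist [('lever_post', [0.433, 0.195, 0.089], 0.58)]
21.75 [0.43848641 0.19139927 0.07414965] [[2.4 7.7 2.5]
 [2.4 7.8 2.3]
 [3.  8.1 1.7]]
```

View pics/sc5.png

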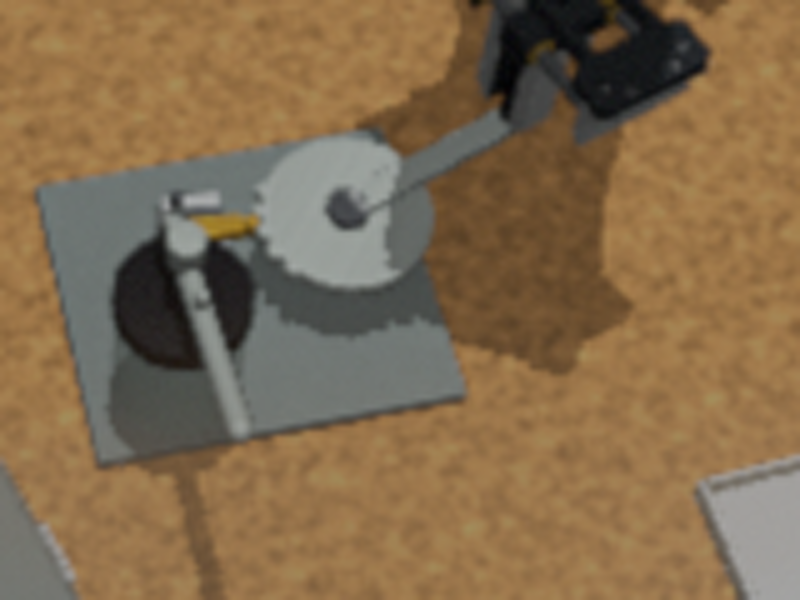

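The lever sits on the force plateau at 182°, with the push steady at about 8 N. The third tooth's top was near 174°, the notch middle should be near 182.3°, and a fourth rise would begin around 185°. The valve hasn't moved, so I'm handing in.

```bash
python3 -c "
from rig import bot
print(bot.finish_job()); s=bot.get_state(); print(s['time_s'],s['tool_pos'],s['force'],s['grip_width'])"
```

```text
the job is handed in; nothing more can be done
None
the job is handed in; nothing more can be done
```

I set the valve to half open, swung the flush lever forward three clicks, and handed in at about 22 s while still holding the post. The hand-in gave no verdict, and no reading was available afterwards.

- **Valve:** I gripped the sleeve and turned it about its axis by 33°. Before hand-in, the measured handle directions gave about 44–48° open, inside the 38–52° window.
- **Lever:** I gripped the post and advanced it in 0.01–0.03 rad steps. The push jumped at about 137°, 153° and 169°, and fell back after each jump, which matches the 16° tooth spacing. I stopped on the flat stretch after the third fall, at about 182°, which is about 0.82 rad from rest. There was no sign of a fourth rise.
- **Last checks:** The push held at about 8 N and the post stayed still with the grip closed at 17.5 mm. The networks put the post at 182°, agreeing with the arm. Both dropper bottles read within about 7 mm of their starting spots. I did not re-measure the jar, mug, tank and tray at the end; the arm stayed clear of them.
- **Less certain:**
  - The force readings carried about 1 N of noise. My estimates of the notch middle ranged from 182° to 183°, within the roughly 2° allowed.
  - The 0.82 rad depends on a rest angle I could only measure to about 1–2°. It is near the low end of the allowed 0.784–1.064 rad.

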